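# Lock the bayonet lid onto the paint mixer's pot

### The arm

A 6-joint arm with a two-finger parallel gripper is mounted at the origin on the work surface. World frame = base frame: x ahead of the robot, y to its left, z up, the work surface at z = 0. Lengths are in m, angles in rad, forces in N, time in s.
With the tool pointing down it reaches from about 0.375 to 0.975 m from the base axis. Payload 3.8 kg.
Tool frame: the origin (TCP) lies midway between the tips of the shut fingers; the grasp point (between the pads) lies 19 mm behind it; z points along the fingers, y is the direction in which the jaws open and shut (so a half turn about z gives the same grasp; the last joint's range is limited). The gripper opens to 85 mm and grips with 20 to 120 N. Pads are 22 mm wide; open, the fingers measure 114 mm over their backs; the gripper's body (76 mm by 85 mm) begins 54 mm behind the grasp point. The pads swing forward as they close: fully open they stand 13 mm farther back than shut.
Start: joints at [-1.194, 0.264, 1.604, -0, 1.274, -0.037], TCP at [0.271, -0.618, 0.231] pointing down, gripper open.
Joint ranges: [-2.63, 2.63], [-0.94, 2.18], [0.31, 2.57], [-1.31, 4.45], [0, 2.66], [-2.55, 2.55]. Speed limits (rad/s): [2.57, 2.57, 3.14, 3.14, 3.14, 3.14].

### API

Orientations are given as a rotation vector (axis times angle).
In Python, from workcell import bot gives the robot as it stands.
- The arm moves only by the tool drive_tool, never from a script. Its argument "steps" is a list of rows, each a list of 2 entries, a list of its own where there are three numbers: the shift along the tool's x, y, z in mm, then the turn about the tool's z in degrees. In form: [[[dx, dy, dz], twist], ...]. A call has 1 to 8 rows; each row shifts and turns the commanded pose from where the row before left it, along the tool's axes as they then stand; what a row does not reach is not made up. A row lasts 1/12 s, in which the tool goes at most 41.7 mm and 7.16 degrees, less where a joint would pass 70% of its speed; a pose out of reach is approached as far as the arm can. A call is refused whole if a number of a shift passes 41.7 or a number of a turn 7.16, either way. A call with a gripper value outside its range is refused whole. "jaw" is the opening, from 0 (shut) to 1 (fully open), set as the call begins (left out, the last holds). The fingers move at their own pace and stop on an object; "force" is the grip in N (left out, the last holds). Time passes only in rows, so rows that do not move let the fingers close. It gives the time, the measured TCP pose, the force and the opening at its end, in the units of the state.
- bot.read_state(): the state, without advancing time (a new reading comes with each control period).
- bot.read_camera(name): name is "scene" or "top" or "wrist"; returns the picture (480x640x3 uint8, red, green, blue); there is no depth.
- bot.camera_info(name): a dict with "fx", "fy", "cx", "cy" (pixels), "position" and "attitude" of the camera in the world. Camera axes: x right, y down, z forward; pixel columns grow to the right and rows downward; lengths in m; the calibration is good to about 2 mm. A picture is of the moment at which its call begins: read the wrist's pose just before it. camera_info takes no time and is no camera call; for the wrist camera it gives the pose at the moment of the call.
- bot.finish_job(): hands the job in, once; it reports no verdict.
The state is a dict: "time": time; "q": joint angles; "joint_vel": joint speeds; "joint_torque": joint torques, N m; "tool_pos": TCP position; "tcp_rot": TCP orientation; "wrist_force": force on the tool from outside, world axes, zero at the start; "torque": the same for the moment, N m; "width": opening from 0.0 (shut) to 1.0 (fully open).
Only numpy, scipy, OpenCV 4.12 (cv2) and the standard library are available. Lean on these libraries where they do the work, as an engineer would, in place of code of your own. Each camera call takes 0.05 s, during which the arm holds its last target.

### The job

Get the paint mixer ready to run: pick up the loose metal lid by its bar handle, set it into the mouth of the mixing pot so that its three tabs drop through the notches onto the gasket, and twist it clockwise (seen from above) until the ramps have drawn it down fully tight. Feel your way with a light hand, never forcing the lid against the pot (10 N of push is plenty), then let go of it; leave the tub, the cup and the palette knife where they are.

Things in the scene. Friction and masses are not known exactly. Their poses are not given: they have to be found in the camera images.
- mixer: low grey bench mixer, fixed: housing 200 x 190 mm, 52 mm high, an open steel pot (120 mm outside, rim 160 mm above the bench) upright on top. Origin: centre of its underside; z up is the pot's axis. The pot stands on rubber mounts: a push down beyond about 3 N makes it sink 1 mm per 2 N, 5 mm at most, then it is rigid
- pot_mouth (a point): point on the pot's axis at rim height (sinks with the pot), axes as the mixer. Bore 104 mm. Three lugs, 82 deg wide, stick in to radius 42 mm, flat tops 4 mm below the rim; between them three notches 120 deg apart. One notch points to the mixer's +x, but the pot is clamped at an angle up to 0.6 rad either way from that, which is not measured: feel for it or see it
- pot_seat (a point): point on the pot's axis 15 mm below the rim, where the lid's underside first rests on the sprung gasket once its tabs are through the notches. Turned clockwise from a notch's middle, the lid runs free for 0.15 rad, is pressed down 3.2 mm by ramps under the lugs in the next 0.5 rad, then level to a hard stop at about 0.8 rad. Takes a few tenths of a N m; friction keeps it tight
- lid: loose aluminium lid, 0.2 to 0.3 kg, flat on the bench: disc of 78 mm diameter, 20 mm thick, at its foot three tabs (6 mm thick, 20.5 mm wide, out to radius 49 mm; 2.6 mm or 0.06 rad play either way in a notch), on top a bar handle (70 mm long, 16 thick, 36 tall, its top 56 mm up). Origin: centre of underside, z up, x along the bar; tabs at +x, +120 and -120 deg
- lid_grip (a point): centre of the lid's bar handle, 44 mm above the lid's underside; same axes as the lid
- gasket (a joint): how far the sprung gasket pad in the pot is pressed down, m: 0 when free (also under the lid's own weight), about 0.003 when the lid is locked fully tight; pushing back with 3 N at first and 2 N per mm more
- tub: bystander: white paint tub with a screwed-on cap, 90 mm diameter, 85 mm tall; origin at the centre of its underside
- cup: bystander: brown cardboard cup, 72 mm diameter, 85 mm tall, open; origin at the centre of its underside
- knife: bystander: palette knife 200 mm long lying on the bench, wooden handle; origin about its middle, on the bench, x along it
Not all that is in view belongs to the job. Leave any pink look-alike of the lid alone.

How it is judged:
By the outcome, as a careful person would: the job done as asked, in the order asked, and still so for the second after the job is handed in, with the robot touching nothing.
It also fails if it takes over 72 s, if anything falls off the work surface, if the arm or the gripper's body presses on something with over 40 N, if the wrist force passes 120 N, or if a joint passes its speed limit or range.

## Working session

There is one attempt and no reset: what is moved stays moved. The work goes in short steps, Python scripts to look and compute and a tool call to move; the robot and the scene stay as the last step left them, time stands still between calls to the robot, and variables do not carry over. Pictures are saved under pics/ and viewed, and the job is handed in when it is done.

Besides the shell and the picture viewer there is one more tool, called after "Request:" by a JSON object that holds its "op" and its "data", one argument or row to a line. drive_tool: Moves the arm, as the interface text tells. Its arguments: {"type":"object","properties":{"steps":{"type":"array","items":{"type":"array"}},"jaw":{"type":"number"},"force":{"type":"number"}},"required":["steps"]}

```bash
ls; mkdir -p pics
cat > h.py <<'E'
import numpy as np, cv2
from scipy.spatial.transform import Rotation as R
from workcell import bot
def cam(name):
    i=bot.camera_info(name); im=bot.read_camera(name); return np.array(im),i
def att(i):
    a=np.array(i["attitude"]); 
    return a if a.shape==(3,3) else R.from_rotvec(a).as_matrix()
def ray(i,u,v,z):
    d=att(i)@np.array([(u-i["cx"])/i["fx"],(v-i["cy"])/i["fy"],1.]); p=np.array(i["position"]); return p+d*(z-p[2])/d[2]
def proj(i,P):
    c=att(i).T@(np.array(P)-np.array(i["position"])); return c[0]/c[2]*i["fx"]+i["cx"],c[1]/c[2]*i["fy"]+i["cy"]
def save(n,im): cv2.imwrite("pics/"+n,cv2.cvtColor(im,cv2.COLOR_RGB2BGR))
E
python3 - <<'E'
from h import *
print(bot.read_state())
for n in("scene","top"):
    im,i=cam(n); save(n+"1.png",im); print(n,i)
print(bot.camera_info("wrist"))
E
```

```text
pics
{'time': 0.0, 'q': array([-1.19389744e+00,  2.64758278e-01,  1.60535849e+00,  2.45707269e-05,
        1.27370229e+00, -3.68952478e-02]), 'joint_vel': array([-0.00047641,  0.00090586,  0.00066374,  0.0009143 , -0.00179908,
        0.00155751]), 'joint_torque': array([-3.78703204e-03, -5.15123677e+01, -3.67314613e+01, -5.08823405e-05,
        1.31854636e-02,  3.71919540e-06]), 'tool_pos': array([ 0.2711504 , -0.61735422,  0.22996695]), 'tcp_rot': array([-3.07244292e+00, -6.44896272e-01,  5.54926510e-04]), 'wrist_force': array([-0.19794587, -0.57607897, -0.57467559]), 'torque': array([ 0.04871296,  0.01114119, -0.03884543]), 'width': 0.9970546008087707}
scene {'fx': 528.8780217110195, 'fy': 528.8780217110195, 'cx': 318.7453592142246, 'cy': 239.48587844539009, 'position': array([ 1.1769726 , -0.11523748,  1.14322769]), 'attitude': array([-2.03709753, -1.695161  ,  0.48807643])}
top {'fx': 583.7964437671825, 'fy': 583.7964437671825, 'cx': 319.614463143147, 'cy': 243.78608419354512, 'position': array([0.31528494, 0.02376628, 1.44716628]), 'attitude': array([-2.13316633,  2.15186635, -0.19669514])}
{'fx': 350.7462615889644, 'fy': 350.7462615889644, 'cx': 318.97306127534006, 'cy': 240.51368499366285, 'position': array([ 0.33949519, -0.58954415,  0.37274255]), 'attitude': array([ 2.41423977, -1.57320324, -0.23940577])}
```

View pics/scene1.png

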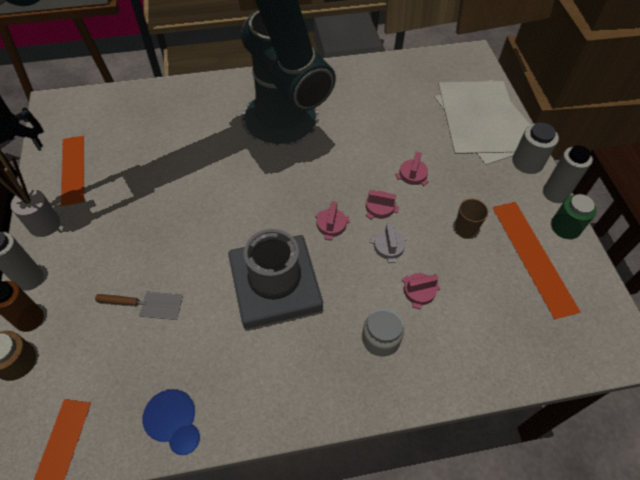

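View pics/top1.png

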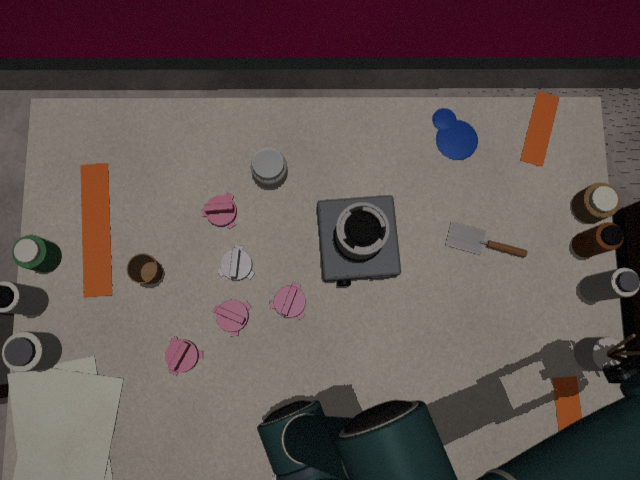

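The real lid is the white/silver one, at top (236,264) and scene (390,242). The four others are pink. The pot mouth is at top (362,231), and the knob on the mixer's side is at (343,283). Next I'll zoom in.

Run:
```python
from h import *
t=cv2.imread("pics/top1.png"); s=cv2.imread("pics/scene1.png")
a=cv2.resize(t[190:290,310:410],(400,400),interpolation=cv2.INTER_CUBIC)
b=cv2.resize(t[235:295,205:265],(400,400),interpolation=cv2.INTER_CUBIC)
cv2.imwrite("pics/z1.png",cv2.convertScaleAbs(np.hstack([a,b]),alpha=1.6))
i=bot.camera_info("top")
for n,u,v,z in (("lid",236,264,.02),("pot",362,231,.16)): 
    p=ray(i,u,v,z); print(n,p,np.hypot(*p[:2]))
# lid blob
hsv=cv2.cvtColor(t,cv2.COLOR_BGR2HSV)
print(t[264,228],t[255,240],t[300,240],t[275,230])
```

```text
lid [0.50547965 0.20416198 0.02      ] 0.5451529966335361
pot [ 0.5593405  -0.09498824  0.16      ] 0.5673487099679282
[140 137 145] [111 111 116] [116 126 133] [142 140 147]
```

View pics/z1.png

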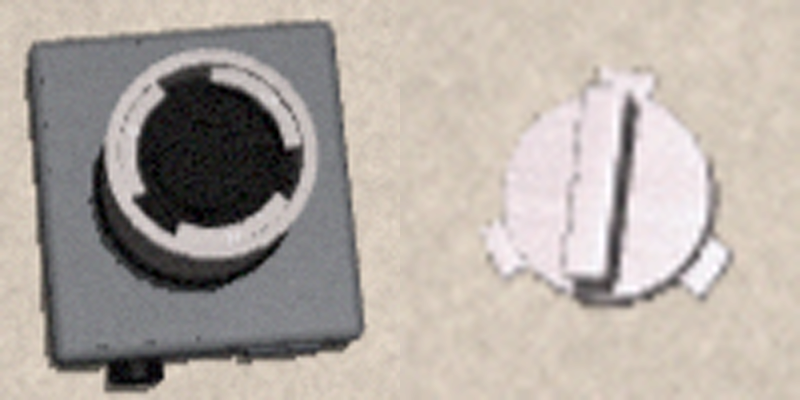

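```bash
cat > m.py <<'E'
from h import *
def pol(img,i,c,r,z):
    th=np.radians(np.arange(0,360,1)); 
    P=np.array([proj(i,[c[0]+r*np.cos(t),c[1]+r*np.sin(t),z]) for t in th],np.float32)
    g=cv2.cvtColor(img,cv2.COLOR_RGB2GRAY)
    return cv2.remap(g,P[:,:1],P[:,1:],cv2.INTER_LINEAR).ravel().astype(float)
def three(s):
    a=np.radians(np.arange(360)); return np.degrees(np.angle(np.sum(s*np.exp(3j*a)))/3)
E
python3 - <<'E'
from m import *
i=bot.camera_info("top")
im=cv2.cvtColor(cv2.imread("pics/top1.png"),cv2.COLOR_BGR2RGB)
# rim: bright mask near pot
g=cv2.cvtColor(im,cv2.COLOR_RGB2GRAY)
m=np.zeros_like(g); m[195:268,328:396]=255
print(g[231,340],g[205,385],g[240,350],g[231,362])
mm=((g>105)&(m>0)).astype(np.uint8)
cs,_=cv2.findContours(mm,cv2.RETR_EXTERNAL,cv2.CHAIN_APPROX_NONE); c=max(cs,key=cv2.contourArea)
e=cv2.fitEllipse(c); print(e,cv2.contourArea(c))
p=ray(i,*e[0],.16); print("pot",p, "rad",[np.linalg.norm(ray(i,e[0][0]+d/2,e[0][1],.16)-p) for d in e[1]])
for r in(.044,.047,.049):
  s=pol(im,i,p,r,.156); print(r,three(-s)," ".join("%d"%x for x in s[::5]))
# lid
hsv=cv2.cvtColor(im,cv2.COLOR_RGB2HSV); 
d=im.astype(int); w=((d[...,0]-d[...,2]<10)&(g>125)).astype(np.uint8); 
k=np.zeros_like(w);k[235:295,205:265]=w[235:295,205:265]
cs,_=cv2.findContours(k,cv2.RETR_EXTERNAL,cv2.CHAIN_APPROX_NONE); c=max(cs,key=cv2.contourArea)
print("lid area",cv2.contourArea(c),cv2.boundingRect(c))
# crop tabs
for n,u,v in (("t0",205+(627-400)/6.667,235+80/6.667),("t1",205+(502-400)/6.667,235+250/6.667),("t2",205+(708-400)/6.667,235+268/6.667)):
  print(n,ray(i,u,v,.006))
for n,u,v in (("b0",205+(607-400)/6.667,235+85/6.667),("b1",205+(588-400)/6.667,235+275/6.667)): print(n,ray(i,u,v,.056))
ci=bot.camera_info("wrist"); s=bot.read_state(); T=R.from_rotvec(s["tcp_rot"]).as_matrix()
print("tool axes",T,"cam rel",T.T@(np.array(ci["position"])-s["tool_pos"]),T.T@att(ci))
E
```

```text
110 77 18 14
((362.33416748046875, 227.87240600585938), (50.43291473388672, 51.932952880859375), 110.002197265625) 2055.5
pot [ 0.56649241 -0.09589902  0.16      ] rad [np.float64(0.05682734988041199), np.float64(0.058518833411471155)]
0.044 17.397356628830835 48 24 20 24 20 21 15 63 112 116 118 110 115 109 126 121 121 123 121 123 120 112 121 118 57 15 16 18 20 19 11 63 114 117 113 115 116 114 121 116 114 113 118 120 118 117 114 112 62 7 13 17 18 15 5 68 116 110 114 103 107 108 113 116 109 107 108 102 108 106 102 107
0.047 16.79855495545313 51 36 31 33 35 33 30 73 120 123 121 123 120 123 130 129 123 123 121 124 124 123 123 123 56 18 13 17 11 19 16 66 124 125 126 125 124 124 129 127 127 124 122 122 123 123 124 121 54 19 4 24 18 23 23 71 121 121 119 121 123 120 132 123 123 118 119 118 118 119 118 112
0.049 16.364574882867196 45 37 34 38 38 37 35 71 120 115 119 119 120 119 126 121 122 121 119 120 124 124 124 117 50 33 24 31 38 25 24 63 126 126 127 124 124 125 129 131 125 123 122 122 122 123 125 118 46 31 23 29 25 31 28 69 122 121 119 121 117 111 125 118 117 115 116 120 115 114 109 104
lid area 618.5 (217, 245, 34, 34)
t0 [0.5500582  0.19892117 0.006     ]
t1 [0.48643798 0.24443205 0.006     ]
t2 [0.47909005 0.16800435 0.006     ]
b0 [0.54013686 0.20002938 0.056     ]
b1 [0.47124049 0.20588806 0.056     ]
tool axes [[ 9.15582545e-01  4.02129290e-01 -7.98338435e-04]
 [ 4.02130079e-01 -9.15580445e-01  1.96161384e-03]
 [ 5.78793224e-05 -2.11705529e-03 -9.99997757e-01]] cam rel [ 0.07376829  0.0016955  -0.14269156] [[ 1.68611435e-03 -9.55376984e-01 -2.95384455e-01]
 [ 9.99998362e-01  1.41667884e-03  1.12615687e-03]
 [-6.57439448e-04 -2.95385870e-01  9.55377808e-01]]
```

Request:
{"op": "drive_tool", "data": {
  "steps": [
    [[0,0,-20],7.1],
    [[0,0,-20],7.1],
    [[0,0,-20],7.1],
    [[0,0,-10],7.1],
    [[0,0,0],0.8]
  ],
  "jaw": 1
}}

```text
time: 0.52
tool_pos: [0.2719, -0.6193, 0.3047]
tcp_rot: [3.133, -0.156, 0.003]
wrist_force: [0.4, -0.5, 0.0]
width: 0.999
```

```bash
cat >> h.py <<'E'
def to(x,y,z,yaw=None):
    s=bot.read_state(); T=R.from_rotvec(s["tcp_rot"]).as_matrix()
    d=T.T@(np.array([x,y,z])-s["tool_pos"])*1000
    ya=np.degrees(np.arctan2(T[1,0],T[0,0]))
    print("t %.2f pos"%s["time"],np.round(s["tool_pos"],4),"yaw %.2f"%ya,"tilt",np.round(T[:,2],4),"F",np.round(s["wrist_force"],2),"M",np.round(s["torque"],3),"w %.3f"%s["width"],"q6 %.2f"%s["q"][5])
    print("delta tool mm",np.round(d,1), "" if yaw is None else "twist %.2f"%(-(yaw-ya)))
E
python3 -c "
from h import *
to(.505,.204,.3,-5.5)"
```

```text
t 0.52 pos [ 0.2719 -0.6193  0.3047] yaw -5.69 tilt [ 0.0019 -0.0048 -1.    ] F [ 0.37 -0.53  0.02] M [-0.067  0.026 -0.027] w 0.999 q6 0.48
delta tool mm [ 150.3 -842.4    1.1] twist -0.19
```

Request:
{"op": "drive_tool", "data": {
  "steps": [
    [[16,-36.6,0],0],
    [[16,-36.6,0],0],
    [[16,-36.6,0],0],
    [[16,-36.6,0],0],
    [[16,-36.6,0],0],
    [[16,-36.6,0],0],
    [[16,-36.6,0],0],
    [[16,-36.6,0],0]
  ]
}}

```text
time: 1.18
tool_pos: [0.4268, -0.3366, 0.2996]
tcp_rot: [-3.137, 0.146, 0.003]
wrist_force: [1.0, -0.4, 0.3]
width: 1.002
```

Request:
{"op": "drive_tool", "data": {
  "steps": [
    [[16,-36.6,0],0],
    [[16,-36.6,0],0],
    [[16,-36.6,0],0],
    [[16,-36.6,0],0],
    [[16,-36.6,0],0],
    [[16,-36.6,0],0],
    [[16,-36.6,0],0],
    [[0,0,0],0]
  ]
}}

```text
time: 1.85
tool_pos: [0.5647, -0.0882, 0.2994]
tcp_rot: [-3.135, 0.136, 0.002]
wrist_force: [0.7, -0.1, 0.5]
width: 1.002
```

```bash
python3 -c "
from m import *
to(.505,.204,.3,-5.5)
im,i=cam('wrist'); save('w1.png',im); np.save('w1i.npy',i,allow_pickle=True)
print(proj(i,[.5665,-.0959,.16]))
"
```

```text
t 1.85 pos [ 0.5647 -0.0882  0.2994] yaw -4.98 tilt [-8.0e-04  4.1e-03 -1.0e+00] F [ 0.69 -0.09  0.54] M [-0.042 -0.011  0.032] w 1.002 q6 1.46
delta tool mm [ -84.8 -285.9    0.6] twist 0.52
(np.float64(325.65022245833114), np.float64(223.24297278618812))
```

View pics/w1.png

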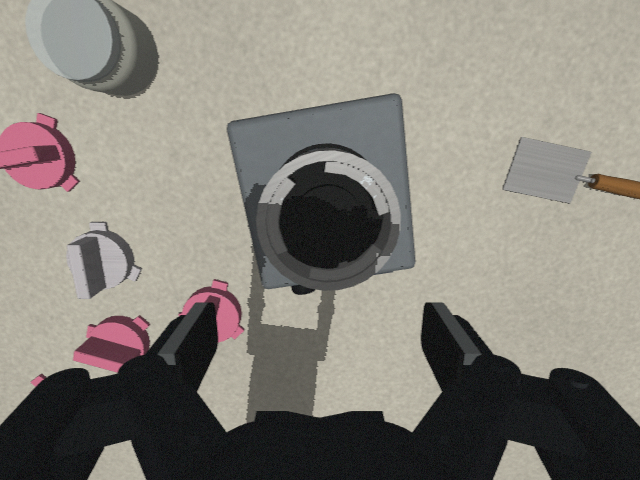

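The wrist view shows the pot rim centred near (329,221), with some gripper shadow on it. I'll measure the rim and notches here.

Run:
```python
import cv2,numpy as np
t=cv2.imread("pics/w1.png")[135:310,240:420]
t=(255*(t/255.)**0.5).astype(np.uint8)
cv2.imwrite("pics/w1z.png",cv2.resize(t,None,fx=3.4,fy=3.4,interpolation=cv2.INTER_CUBIC))
```

```text
(no output)
```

View pics/w1z.png

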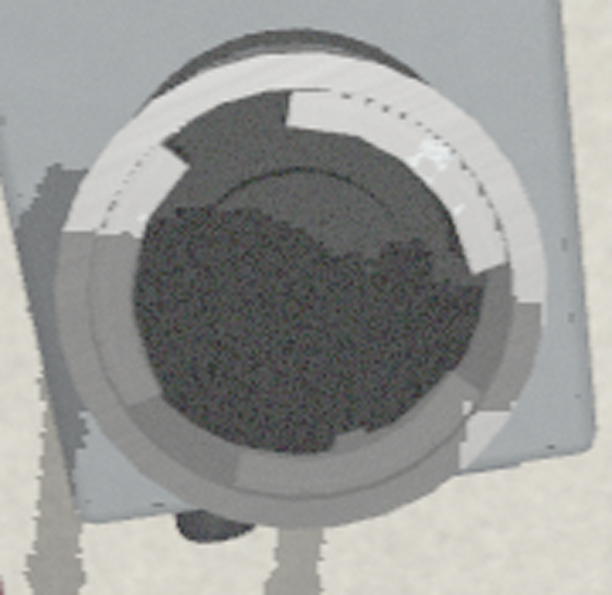

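Run:
```python
from m import *
i=np.load('w1i.npy',allow_pickle=True).item()
q=lambda a,z:ray(i,240+a[0]/3.4,135+a[1]/3.4,z)
rim=np.array([q(a,.16) for a in[(57,290),(547,290),(302,53),(302,527),(130,118),(475,118)]])
A=np.c_[2*rim[:,:2],np.ones(len(rim))]; s=np.linalg.lstsq(A,(rim[:,:2]**2).sum(1),rcond=None)[0]; print("rim fit",s[:2],np.sqrt(s[2]+s[0]**2+s[1]**2))
bo=np.array([q(a,.156) for a in[(165,147),(290,92),(130,407),(237,487),(512,265)]])
A=np.c_[2*bo[:,:2],np.ones(len(bo))]; t=np.linalg.lstsq(A,(bo[:,:2]**2).sum(1),rcond=None)[0]; print("bore fit",t[:2],np.sqrt(t[2]+t[0]**2+t[1]**2))
c=s[:2]
for n,a,b in(("up",(165,147),(290,92)),("upin",(190,165),(287,127)),("ll",(130,407),(237,487)),("llin",(165,397),(243,452)),("rin",(470,278),(455,370))):
  x=[q(v,.156)[:2]-c for v in(a,b)]; an=[np.degrees(np.arctan2(v[1],v[0])) for v in x]; print(n,an,np.mean(an),[np.linalg.norm(v) for v in x])
# top cam refit via bore/lug inner
i=bot.camera_info("top"); im=cv2.cvtColor(cv2.imread("pics/top1.png"),cv2.COLOR_BGR2RGB)
q=lambda a,z:ray(i,310+a[0]/4,190+a[1]/4,z)
rim=np.array([q(a,.16) for a in[(105,150),(316,150),(211,48),(211,260)]]); print(rim.mean(0))
```

```text
rim fit [ 0.56542156 -0.09832777] 0.05973895447177488
bore fit [ 0.56381444 -0.09919435] 0.05168085466148241
up [np.float64(36.297619837504904), np.float64(-1.4468609846208997)] 17.425379426442003 [np.float64(0.04966467311152333), np.float64(0.0502972137997824)]
upin [np.float64(34.136366648147046), np.float64(0.11564330227213031)] 17.12600497520959 [np.float64(0.04261795393442214), np.float64(0.04225267021738568)]
ll [np.float64(118.2495782660729), np.float64(157.20584054477544)] 137.72770940542418 [np.float64(0.05169995277844023), np.float64(0.052820061285067686)]
llin [np.float64(121.79240916928268), np.float64(155.2640748990073)] 138.528242034145 [np.float64(0.04278954876679852), np.float64(0.04306132173822821)]
rin [np.float64(-87.37923248480794), np.float64(-120.07145114477527)] -103.7253418147916 [np.float64(0.04182096862893343), np.float64(0.04296285037506366)]
[ 0.56642692 -0.09671572  0.16      ]
```

Request:
{"op": "drive_tool", "data": {
  "steps": [
    [[-10.6,-35.7,0],0],
    [[-10.6,-35.7,0],0],
    [[-10.6,-35.7,0],0],
    [[-10.6,-35.7,0],0],
    [[-10.6,-35.7,0],0.5],
    [[-10.6,-35.7,20],0],
    [[-10.6,-35.7,20],0],
    [[-10.6,-35.7,20],0]
  ]
}}

```text
time: 2.57
tool_pos: [0.5063, 0.1966, 0.241]
tcp_rot: [3.137, -0.162, 0.001]
wrist_force: [0.8, 0.5, -0.0]
width: 0.996
```

Request:
{"op": "drive_tool", "data": {
  "steps": [
    [[0,0,40],0],
    [[0,0,30],0],
    [[0,0,0],0],
    [[0,0,0],0]
  ]
}}

```text
time: 2.9
tool_pos: [0.5048, 0.1949, 0.1695]
tcp_rot: [3.135, -0.163, -0.009]
wrist_force: [0.1, 0.8, 0.4]
width: 1.0
```

```bash
python3 -c "
from m import *
to(.505,.204,.025,-5.5)
im,i=cam('wrist'); save('w2.png',im); np.save('w2i.npy',i,allow_pickle=True)
print(proj(i,[.505,.204,.056]))
"
```

```text
t 2.90 pos [0.5048 0.1949 0.1695] yaw -5.95 tilt [-0.006  -0.0025 -1.    ] F [0.11 0.76 0.4 ] M [-0.021 -0.003  0.033] w 1.000 q6 2.00
delta tool mm [ 1.000e-01 -9.500e+00  1.445e+02] twist -0.45
(np.float64(303.25651092894685), np.float64(235.26121926200847))
```

View pics/w2.png

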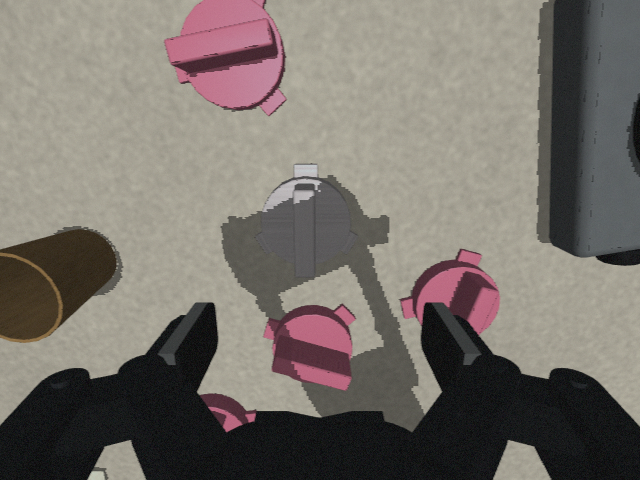

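Run:
```python
import cv2,numpy as np
t=cv2.imread("pics/w2.png")[150:290,235:405]
t=(255*(t/255.)**0.45).astype(np.uint8)
cv2.imwrite("pics/w2z.png",cv2.resize(t,None,fx=4,fy=4,interpolation=cv2.INTER_CUBIC))
```

```text
(no output)
```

View pics/w2z.png

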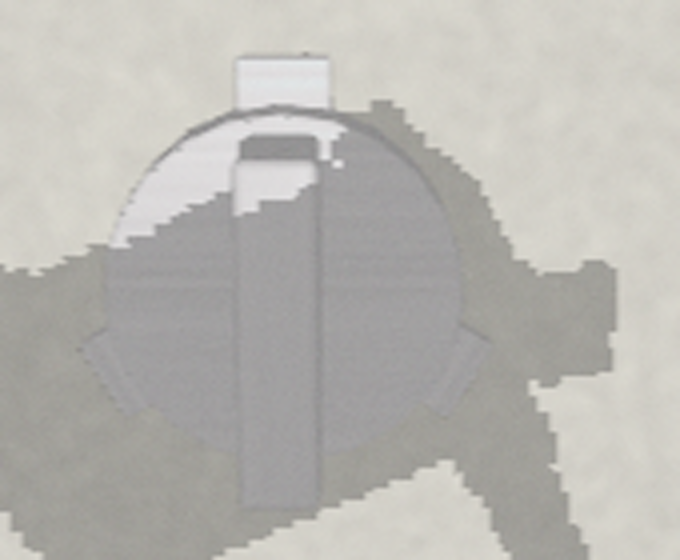

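Run:
```python
from m import *
i=np.load('w2i.npy',allow_pickle=True).item()
q=lambda a,z:ray(i,235+a[0]/4,150+a[1]/4,z)[:2]
a,b,c,d=[q(v,.056) for v in[(233,160),(319,160),(240,508),(321,506)]]
print("bar centre",(a+b+c+d)/4,"len",np.linalg.norm((a+b-c-d)/2),"w",np.linalg.norm(a-b),np.linalg.norm(c-d))
v=(a+b-c-d); print("yaw",np.degrees(np.arctan2(v[1],v[0])))
t=(q((238,58),.006)+q((329,58),.006))/2; print("tab tip",t, "w",np.linalg.norm(q((238,58),.006)-q((329,58),.006)))
m=(a+b+c+d)/4;u=t-m; print(np.linalg.norm(u),np.degrees(np.arctan2(u[1],u[0])))
l,r=q((107,285),.02),q((462,285),.02); print("disc mid",(l+r)/2,np.linalg.norm(l-r))
to(*m,.025,-5.5)
```

```text
bar centre [0.50505901 0.20297655] len 0.06875247365651953 w 0.015720357991894016 0.016009309083959672
yaw -5.847012180236298
tab tip [0.55288965 0.19815184] w 0.019460459832000954
0.04807336363401018 -5.759980993598491
disc mid [0.50665838 0.20273123] 0.07607125788360213
t 2.95 pos [0.5069 0.1954 0.1721] yaw -6.00 tilt [-1.2e-03 -7.0e-04 -1.0e+00] F [0.03 0.66 0.36] M [-0.024  0.005  0.004] w 0.999 q6 2.00
delta tool mm [ -2.5  -7.4 147.1] twist -0.50
```

Request:
{"op": "drive_tool", "data": {
  "steps": [
    [[-1,-7.5,20],0],
    [[0,0,30],0],
    [[0,0,30],0],
    [[0,0,20],0],
    [[0,0,0],0],
    [[0,0,0],0]
  ],
  "jaw": 0.6
}}

```text
time: 3.45
tool_pos: [0.508, 0.2036, 0.0736]
tcp_rot: [-3.137, 0.165, -0.002]
wrist_force: [0.3, 0.7, -0.4]
width: 0.597
```

```bash
python3 -c "
from m import *
to(.505,.203,.025,-5.85)
for k in range(2): im,i=cam('wrist'); to(.505,.203,.025,-5.85)
save('w3.png',im); print(proj(i,[.505,.203,.056]))
"
```

```text
t 3.45 pos [0.508  0.2036 0.0736] yaw -6.04 tilt [ 1.2e-03  3.0e-04 -1.0e+00] F [ 0.29  0.69 -0.4 ] M [-0.043 -0.     0.002] w 0.597 q6 2.01
delta tool mm [-3.   0.9 48.6] twist -0.19
t 3.50 pos [0.5091 0.2041 0.0748] yaw -6.03 tilt [ 0.0037  0.0012 -1.    ] F [0.25 0.53 0.17] M [-0.015 -0.052  0.02 ] w 0.599 q6 2.01
delta tool mm [-4.2  1.6 49.8] twist -0.18
t 3.55 pos [0.5096 0.2044 0.0753] yaw -6.03 tilt [ 0.0049  0.0016 -1.    ] F [0.1  0.78 0.67] M [-0.021 -0.031  0.027] w 0.596 q6 2.01
delta tool mm [-4.6  2.  50.3] twist -0.18
(np.float64(317.16029684569537), np.float64(295.2405556774589))
```

View pics/w3.png

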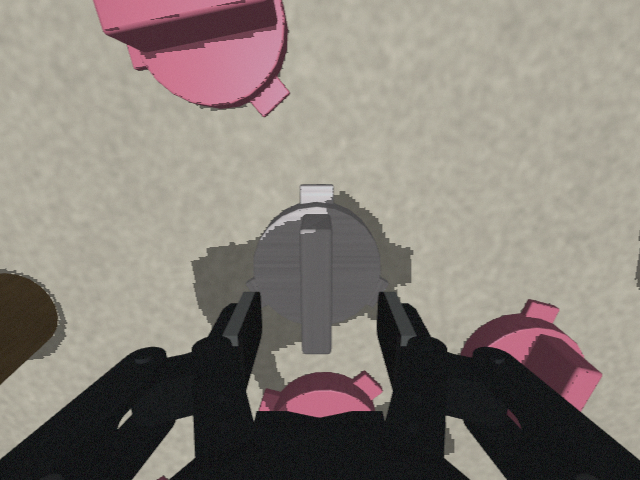

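Request:
{"op": "drive_tool", "data": {
  "steps": [
    [[-3,1.5,15],-0.2],
    [[0,0,20],0],
    [[0,0,13],0],
    [[0,0,0],0],
    [[0,0,0],0],
    [[0,0,0],0]
  ]
}}

```text
time: 4.05
tool_pos: [0.5057, 0.2035, 0.0265]
tcp_rot: [-3.136, 0.159, -0.006]
wrist_force: [1.1, 0.4, 0.3]
width: 0.599
```

```bash
python3 -c "
from m import *
to(.505,.203,.025,-5.85)
for k in range(4): im,i=cam('wrist'); to(.505,.203,.025,-5.85)
save('w4.png',im)
"
```

```text
t 4.05 pos [0.5057 0.2035 0.0265] yaw -5.80 tilt [ 0.0037  0.0013 -1.    ] F [1.06 0.38 0.33] M [ 0.024 -0.018 -0.031] w 0.599 q6 2.01
delta tool mm [-0.6  0.5  1.5] twist 0.05
t 4.10 pos [0.5057 0.2035 0.0264] yaw -5.80 tilt [ 0.0038  0.0013 -1.    ] F [ 0.35 -0.52 -0.97] M [-0.003  0.008 -0.054] w 0.601 q6 2.01
delta tool mm [-0.6  0.6  1.4] twist 0.05
t 4.15 pos [0.5055 0.2035 0.0262] yaw -5.79 tilt [ 0.0035  0.0012 -1.    ] F [ 0.12 -0.41  0.77] M [ 0.027 -0.076  0.018] w 0.598 q6 2.01
delta tool mm [-0.4  0.5  1.2] twist 0.06
t 4.20 pos [0.5052 0.2034 0.0259] yaw -5.79 tilt [ 0.003  0.001 -1.   ] F [ 0.55 -0.54 -0.25] M [0.043 0.031 0.008] w 0.600 q6 2.01
delta tool mm [-0.1  0.4  0.9] twist 0.06
t 4.25 pos [0.5048 0.2033 0.0256] yaw -5.79 tilt [ 2.4e-03  9.0e-04 -1.0e+00] F [-0.11 -0.61 -0.53] M [ 0.01   0.036 -0.001] w 0.600 q6 2.01
delta tool mm [0.2 0.3 0.6] twist 0.06
```

View pics/w4.png

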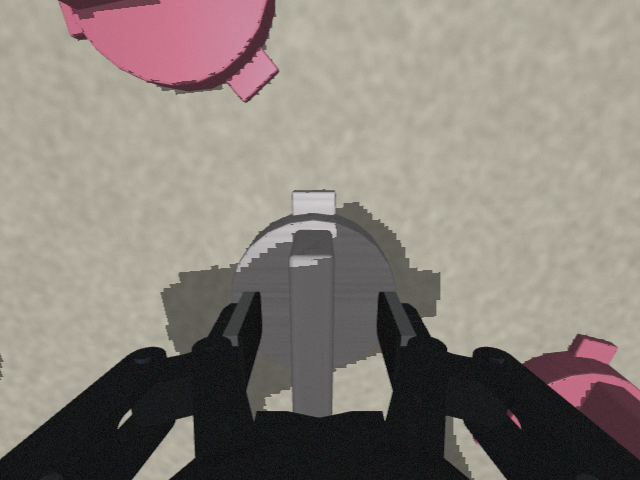

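Request:
{"op": "drive_tool", "data": {
  "steps": [
    [[0,-1,0],0],
    [[0,0,0],0],
    [[0,0,0],0],
    [[0,0,0],0],
    [[0,0,0],0],
    [[0,0,0],0],
    [[0,0,0],0],
    [[0,0,0],0]
  ],
  "jaw": 0,
  "force": 60
}}

```text
time: 4.92
tool_pos: [0.5042, 0.2041, 0.0246]
tcp_rot: [-3.137, 0.159, -0.001]
wrist_force: [-0.7, 1.2, 3.9]
width: 0.182
```

```bash
python3 -c "
from m import *
to(.505,.203,.025,-5.85)
im,i=cam('wrist');save('w5.png',im)
to(.505,.203,.025,-5.85)
"
```

```text
t 4.92 pos [0.5042 0.2041 0.0246] yaw -5.79 tilt [ 8.e-04  4.e-04 -1.e+00] F [-0.69  1.2   3.91] M [0.191 0.024 0.037] w 0.182 q6 2.01
delta tool mm [ 0.9  1.1 -0.4] twist 0.06
t 4.97 pos [0.5042 0.2041 0.0245] yaw -5.79 tilt [ 8.e-04  4.e-04 -1.e+00] F [0.14 1.13 5.3 ] M [0.165 0.01  0.041] w 0.178 q6 2.01
delta tool mm [ 0.9  1.1 -0.5] twist 0.06
```

View pics/w5.png

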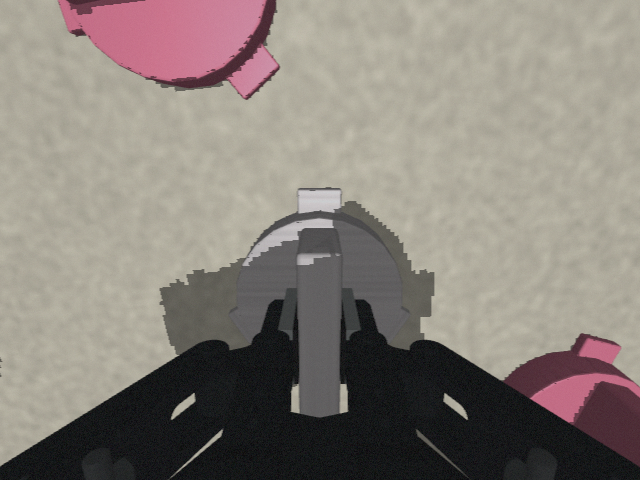

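Request:
{"op": "drive_tool", "data": {
  "steps": [
    [[0,0,-10],0],
    [[0,0,-20],0],
    [[0,0,-35],0],
    [[0,0,-40],0],
    [[0,0,-40],0],
    [[0,0,-35],0],
    [[0,0,-25],0],
    [[0,0,-10],0]
  ]
}}

```text
time: 5.63
tool_pos: [0.5053, 0.2042, 0.2439]
tcp_rot: [-3.135, 0.159, -0.009]
wrist_force: [1.1, -0.4, -1.3]
width: 0.18
```

```bash
python3 -c "
from m import *
to(.565,-.098,.24,17.3)
im,i=cam('wrist');save('w6.png',im)
s=bot.read_state();T=R.from_rotvec(s['tcp_rot']).as_matrix();p=s['tool_pos']
# lid in tool frame: tab-top plane z_tool=+25-6=+19mm
import cv2
g=im[170:300,220:420].copy();cv2.imwrite('pics/w6z.png',cv2.resize((255*(g[...,::-1]/255.)**.6).astype(np.uint8),None,fx=4,fy=4,interpolation=cv2.INTER_CUBIC))
np.save('w6i.npy',dict(i=i,T=T,p=p),allow_pickle=True)
to(.565,-.098,.24,17.3)
"
```

```text
t 5.63 pos [0.5053 0.2042 0.2439] yaw -5.80 tilt [ 0.006   0.0018 -1.    ] F [ 1.14 -0.44 -1.25] M [ 0.014 -0.075  0.03 ] w 0.180 q6 2.01
delta tool mm [ 89.9 294.7   3.7] twist -23.10
t 5.68 pos [0.5055 0.2044 0.2439] yaw -5.80 tilt [ 0.0064  0.0021 -1.    ] F [ 0.64  0.25 -0.49] M [ 0.021 -0.029 -0.003] w 0.177 q6 2.01
delta tool mm [ 89.7 294.8   3.7] twist -23.10
```

View pics/w6z.png

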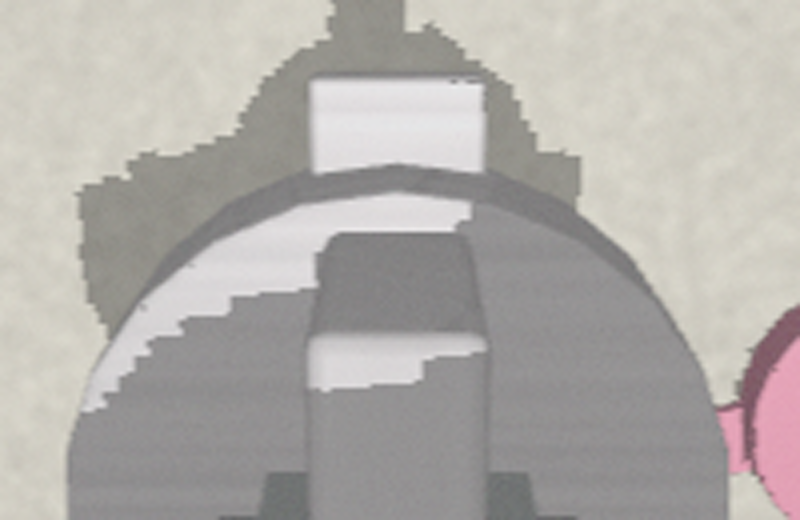

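Run:
```python
from m import *
d=np.load('w6i.npy',allow_pickle=True).item(); i,T,p=d['i'],d['T'],d['p']
def tf(a,zt):
    dd=att(i)@np.array([(220+a[0]/4-i["cx"])/i["fx"],(170+a[1]/4-i["cy"])/i["fy"],1.])
    o=T.T@(np.array(i["position"])-p); r=T.T@dd; return (o+r*(zt-o[2])/r[2])*1000
a,b=tf((311,78),.0185),tf((484,78),.0185); print("tab",a,b,np.linalg.norm(a-b),(a+b)/2)
c,e=tf((313,172),.0185),tf((484,172),.0185)
a,b=tf((307,335),-.0315),tf((490,335),-.0315); print("bar",a,b,(a+b)/2)
l,r=tf((67,470),.0045),tf((728,470),.0045); print("disc",l,r,(l+r)/2)
print("disc front",tf((398,195),.0045))
```

```text
tab [49.38827066 -7.2578131  18.5       ] [49.42022405 12.65131399 18.5       ] 19.909152737817806 [49.40424736  2.69675045 18.5       ]
bar [ 35.62466467  -4.96617174 -31.5       ] [ 35.6468937   10.39377062 -31.5       ] [ 35.63577919   2.71379944 -31.5       ]
disc [  6.56528215 -35.09580172   4.5       ] [ 6.66802952 40.62794331  4.5       ] [6.61665583 2.76607079 4.5       ]
disc front [38.97180666  2.7450359   4.5       ]
```

Request:
{"op": "drive_tool", "data": {
  "steps": [
    [[10,30,0],0],
    [[11,36,0],0],
    [[11,36,0],0],
    [[12,37,0],0],
    [[12,37,0],0],
    [[12,37,0],0],
    [[11,37,0],0],
    [[10,32,0],0]
  ]
}}

```text
time: 6.35
tool_pos: [0.562, -0.0879, 0.2356]
tcp_rot: [-3.137, 0.16, 0.009]
wrist_force: [-0.3, 0.3, -2.2]
width: 0.178
```

Request:
{"op": "drive_tool", "data": {
  "steps": [
    [[0,5,0],-5.8],
    [[0,0,0],-5.8],
    [[0,0,0],-5.8],
    [[0,0,0],-5.7],
    [[0,0,0],0],
    [[0,0,0],0],
    [[0,0,0],0]
  ]
}}

```text
time: 6.93
tool_pos: [0.5624, -0.0904, 0.2373]
tcp_rot: [-3.105, -0.469, 0.005]
wrist_force: [0.8, 0.2, -2.7]
width: 0.177
```

```bash
python3 -c "
from m import *
to(.5653,-.0959,.205,17.3)
for k in range(3): im,i=cam('top');to(.5653,-.0959,.205,17.3)
im,i=cam('wrist');save('w7.png',im)
"
```

```text
t 6.93 pos [ 0.5624 -0.0904  0.2373] yaw 17.18 tilt [-3.1e-03  5.0e-04 -1.0e+00] F [ 0.77  0.25 -2.67] M [-0.011  0.001 -0.09 ] w 0.177 q6 1.07
delta tool mm [ 1.3  6.2 32.3] twist -0.12
t 6.98 pos [ 0.5627 -0.0904  0.2378] yaw 17.21 tilt [-2.2e-03  4.0e-04 -1.0e+00] F [ 0.08  0.12 -1.76] M [ 0.007 -0.009  0.006] w 0.178 q6 1.07
delta tool mm [ 1.   6.1 32.8] twist -0.09
t 7.03 pos [ 0.5629 -0.0904  0.2382] yaw 17.23 tilt [-1.4e-03  3.0e-04 -1.0e+00] F [-0.03 -0.66 -3.03] M [0.03  0.011 0.056] w 0.181 q6 1.07
delta tool mm [ 0.7  6.  33.2] twist -0.07
t 7.08 pos [ 0.5631 -0.0905  0.2386] yaw 17.26 tilt [-8.e-04  1.e-04 -1.e+00] F [ 1.18  0.18 -2.01] M [ 0.034 -0.041 -0.019] w 0.177 q6 1.07
delta tool mm [ 0.5  5.9 33.6] twist -0.04
```

View pics/w7.png

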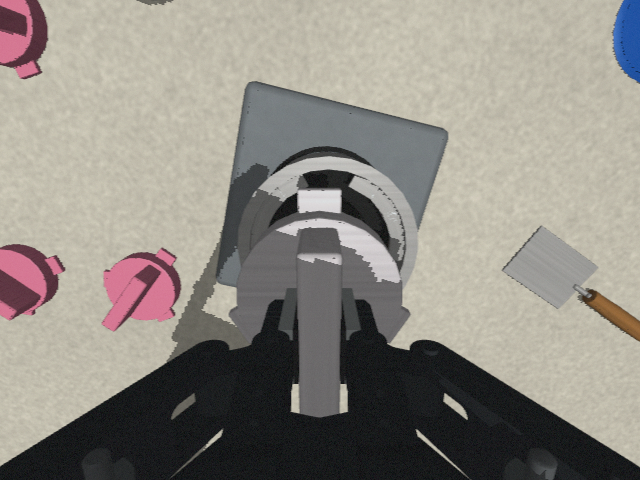

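Request:
{"op": "drive_tool", "data": {
  "steps": [
    [[0.3,3,10],0],
    [[0.3,3,12],0],
    [[0,0,10],0],
    [[0,0,5],0],
    [[0,0,0],0],
    [[0,0,0],0],
    [[0,0,0],0],
    [[0,0,0],0]
  ]
}}

```text
time: 7.8
tool_pos: [0.5662, -0.0962, 0.2028]
tcp_rot: [3.105, 0.473, 0.002]
wrist_force: [0.0, -0.3, -2.5]
width: 0.176
```

```bash
python3 -c "
from m import *
to(.5653,-.0959,.205,17.3)
for k in range(3): im,i=cam('top')
save('t8.png',im);to(.5653,-.0959,.205,17.3)
im,i=cam('wrist');save('w8.png',im)
import cv2
g=im[140:340,210:440].copy();cv2.imwrite('pics/w8z.png',cv2.resize((255*(g[...,::-1]/255.)**.5).astype(np.uint8),None,fx=3,fy=3,interpolation=cv2.INTER_CUBIC))
"
```

```text
t 7.80 pos [ 0.5662 -0.0962  0.2028] yaw 17.31 tilt [ 1.1e-03 -2.0e-04 -1.0e+00] F [ 0.03 -0.31 -2.51] M [-0.047  0.072 -0.014] w 0.176 q6 1.06
delta tool mm [-0.7 -0.6 -2.2] twist 0.01
t 7.95 pos [ 0.5661 -0.0962  0.2028] yaw 17.31 tilt [ 1.2e-03 -2.0e-04 -1.0e+00] F [-0.04  0.03 -2.08] M [-0.023 -0.021  0.015] w 0.178 q6 1.06
delta tool mm [-0.7 -0.5 -2.2] twist 0.01
```

View pics/w8z.png

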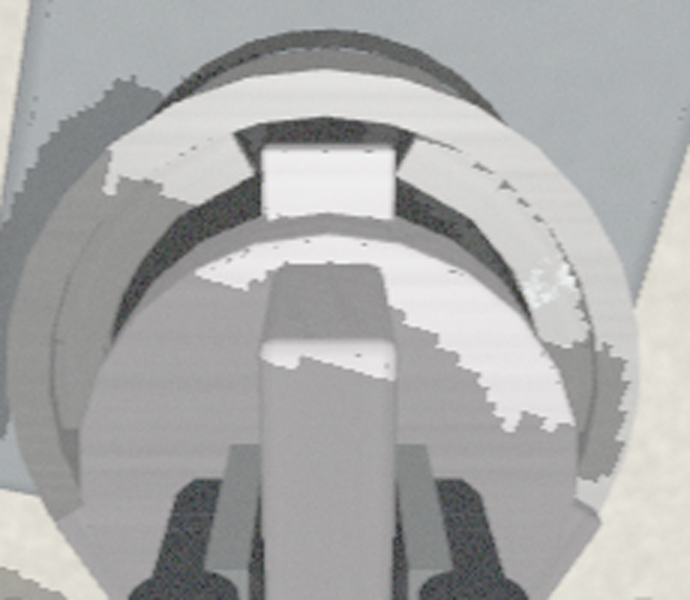

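Request:
{"op": "drive_tool", "data": {
  "steps": [
    [[-0.5,-0.4,6],0],
    [[0,0,6],0],
    [[0,0,4],0],
    [[0,0,2],0],
    [[0,0,0],0],
    [[0,0,0],0],
    [[0,0,0],0]
  ]
}}

```text
time: 8.58
tool_pos: [0.5652, -0.096, 0.1842]
tcp_rot: [3.106, 0.473, 0.0]
wrist_force: [0.3, -0.2, -1.6]
width: 0.178
```

```bash
python3 -c "
from m import *
to(.5653,-.0959,.1695,17.3)
im,i=cam('wrist');save('w9.png',im)
to(.5653,-.0959,.1695,17.3)
import cv2
g=im[140:340,210:440].copy();cv2.imwrite('pics/w9z.png',cv2.resize((255*(g[...,::-1]/255.)**.5).astype(np.uint8),None,fx=3,fy=3,interpolation=cv2.INTER_CUBIC))
"
```

```text
t 8.58 pos [ 0.5652 -0.096   0.1842] yaw 17.31 tilt [ 1.e-04 -0.e+00 -1.e+00] F [ 0.28 -0.2  -1.59] M [-0.015  0.015 -0.058] w 0.178 q6 1.06
delta tool mm [ 0.1 -0.1 14.7] twist 0.01
t 8.63 pos [ 0.5654 -0.096   0.1844] yaw 17.31 tilt [ 5.e-04 -1.e-04 -1.e+00] F [-0.47  0.31 -2.12] M [-0.023 -0.011  0.002] w 0.179 q6 1.06
delta tool mm [-0.  -0.1 14.9] twist 0.01
```

View pics/w9z.png

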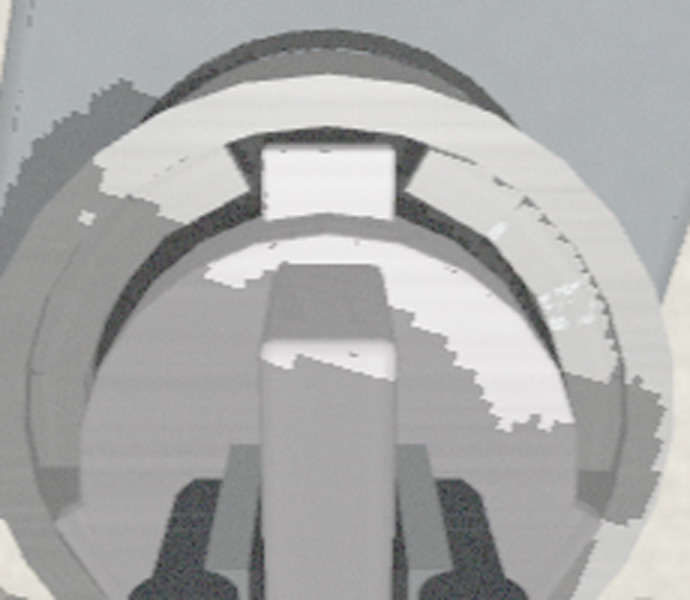

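The tab is centred in the notch: tab x 262–394, notch 250–404 in the zoom. I'll descend gently.

Request:
{"op": "drive_tool", "data": {
  "steps": [
    [[0,0,2],0],
    [[0,0,2],0],
    [[0,0,1],0],
    [[0,0,0],0],
    [[0,0,0],0]
  ]
}}

```text
time: 9.05
tool_pos: [0.565, -0.0959, 0.179]
tcp_rot: [-3.106, -0.473, 0.0]
wrist_force: [-0.4, -0.1, -2.6]
width: 0.178
```

Request:
{"op": "drive_tool", "data": {
  "steps": [
    [[0,0,1.5],0],
    [[0,0,1.5],0],
    [[0,0,1],0],
    [[0,0,0],0],
    [[0,0,0],0]
  ]
}}

```text
time: 9.47
tool_pos: [0.565, -0.0959, 0.175]
tcp_rot: [-3.106, -0.473, 0.0]
wrist_force: [0.2, 0.6, -2.3]
width: 0.177
```

Request:
{"op": "drive_tool", "data": {
  "steps": [
    [[0,0,1.5],0],
    [[0,0,1.5],0],
    [[0,0,1],0],
    [[0,0,0],0],
    [[0,0,0],0]
  ]
}}

```text
time: 9.88
tool_pos: [0.565, -0.0959, 0.171]
tcp_rot: [-3.106, -0.473, 0.0]
wrist_force: [-0.6, 0.0, -2.3]
width: 0.176
```

Request:
{"op": "drive_tool", "data": {
  "steps": [
    [[0,0,1],0],
    [[0,0,0],0],
    [[0,0,0],0]
  ]
}}

```text
time: 10.13
tool_pos: [0.5651, -0.096, 0.1701]
tcp_rot: [3.106, 0.473, -0.0]
wrist_force: [-0.9, -0.2, -1.8]
width: 0.178
```

Request:
{"op": "drive_tool", "data": {
  "steps": [
    [[0,0,1],0],
    [[0,0,0],0],
    [[0,0,0],0]
  ]
}}

```text
time: 10.38
tool_pos: [0.5653, -0.096, 0.1696]
tcp_rot: [3.106, 0.473, 0.001]
wrist_force: [-0.0, 0.7, -0.7]
width: 0.179
```

Request:
{"op": "drive_tool", "data": {
  "steps": [
    [[0,0,0.6],0],
    [[0,0,0],2],
    [[0,0,0],2],
    [[0,0,0],2],
    [[0,0,0],0],
    [[0,0,0],0]
  ]
}}

```text
time: 10.88
tool_pos: [0.5656, -0.0961, 0.1691]
tcp_rot: [3.126, 0.311, 0.002]
wrist_force: [0.8, 0.2, 2.4]
width: 0.183
```

```bash
python3 -c "
from m import *
to(.5653,-.0959,.1695,-28)"
```

```text
t 10.88 pos [ 0.5656 -0.0961  0.1691] yaw 11.36 tilt [ 1.2e-03 -2.0e-04 -1.0e+00] F [0.76 0.23 2.37] M [ 0.013 -0.007 -0.007] w 0.183 q6 1.16
delta tool mm [-0.2 -0.2 -0.4] twist 39.36
```

Request:
{"op": "drive_tool", "data": {
  "steps": [
    [[0,0,0],2],
    [[0,0,0],2],
    [[0,0,0.2],2],
    [[0,0,0.2],2],
    [[0,0,0.2],2],
    [[0,0,0],0],
    [[0,0,0],0]
  ]
}}

```text
time: 11.47
tool_pos: [0.5655, -0.096, 0.1684]
tcp_rot: [3.141, 0.038, 0.001]
wrist_force: [0.6, -1.1, 2.3]
width: 0.175
```

```bash
python3 -c "
from m import *
to(.5653,-.0959,.1695,-28)"
```

```text
t 11.47 pos [ 0.5655 -0.096   0.1684] yaw 1.39 tilt [ 9.e-04 -2.e-04 -1.e+00] F [ 0.64 -1.06  2.28] M [ 0.013 -0.014 -0.052] w 0.175 q6 1.33
delta tool mm [-0.2 -0.1 -1.1] twist 29.39
```

Request:
{"op": "drive_tool", "data": {
  "steps": [
    [[0,0,0.25],2],
    [[0,0,0.25],2],
    [[0,0,0.25],2],
    [[0,0,0.2],2],
    [[0,0,0.2],2],
    [[0,0,0],0],
    [[0,0,0],0]
  ]
}}

```text
time: 12.05
tool_pos: [0.5654, -0.0959, 0.1671]
tcp_rot: [-3.133, 0.236, -0.001]
wrist_force: [0.2, 0.3, 2.7]
width: 0.176
```

```bash
python3 -c "
from m import *
to(.5653,-.0959,.1695,-28)"
```

```text
t 12.05 pos [ 0.5654 -0.0959  0.1671] yaw -8.60 tilt [ 7.e-04  1.e-04 -1.e+00] F [0.24 0.28 2.7 ] M [ 0.115 -0.027 -0.112] w 0.176 q6 1.51
delta tool mm [-0.1  0.  -2.4] twist 19.40
```

Request:
{"op": "drive_tool", "data": {
  "steps": [
    [[0,0,0.25],2],
    [[0,0,0.25],2],
    [[0,0,0.2],2],
    [[0,0,0.2],2],
    [[0,0,0.2],2],
    [[0,0,0],0],
    [[0,0,0],0]
  ]
}}

```text
time: 12.63
tool_pos: [0.5652, -0.0957, 0.1658]
tcp_rot: [-3.1, 0.508, -0.0]
wrist_force: [-0.1, 0.5, 2.4]
width: 0.175
```

```bash
python3 -c "
from m import *
to(.5653,-.0959,.1695,-28)
im,i=cam('wrist');save('w10.png',im)"
```

```text
t 12.63 pos [ 0.5652 -0.0957  0.1658] yaw -18.60 tilt [ 2.e-04  4.e-04 -1.e+00] F [-0.13  0.49  2.37] M [ 0.155  0.022 -0.093] w 0.175 q6 1.68
delta tool mm [ 0.2  0.1 -3.7] twist 9.40
```

View pics/w10.png

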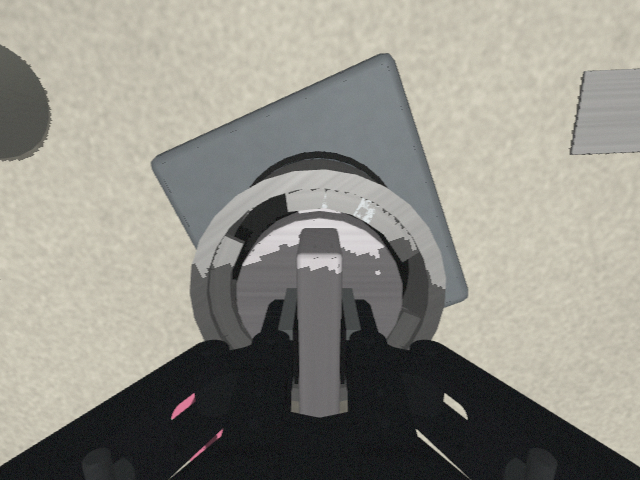

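Request:
{"op": "drive_tool", "data": {
  "steps": [
    [[0,0,0.15],2],
    [[0,0,0],2],
    [[0,0,0],2],
    [[0,0,0],0],
    [[0,0,0],0]
  ]
}}

```text
time: 13.1
tool_pos: [0.5652, -0.0959, 0.1656]
tcp_rot: [-3.069, 0.669, -0.0]
wrist_force: [0.3, 0.1, 2.0]
width: 0.177
```

```bash
python3 -c "
from m import *
to(.5653,-.0959,.1695,-28)"
```

```text
t 13.10 pos [ 0.5652 -0.0959  0.1656] yaw -24.61 tilt [ 2.e-04  1.e-04 -1.e+00] F [0.31 0.06 2.02] M [ 0.19  -0.015 -0.102] w 0.177 q6 1.79
delta tool mm [ 0.1 -0.1 -3.9] twist 3.39
```

Request:
{"op": "drive_tool", "data": {
  "steps": [
    [[0,0,0],1],
    [[0,0,0],1],
    [[0,0,0],1],
    [[0,0,0],0],
    [[0,0,0],0]
  ]
}}

```text
time: 13.52
tool_pos: [0.5654, -0.0957, 0.1656]
tcp_rot: [-3.051, 0.75, -0.001]
wrist_force: [1.4, 1.3, 2.4]
width: 0.173
```

```bash
python3 -c "
from m import *
to(.5653,-.0959,.1695,-28)"
```

```text
t 13.52 pos [ 0.5654 -0.0957  0.1656] yaw -27.63 tilt [ 5.e-04  1.e-04 -1.e+00] F [1.43 1.3  2.41] M [ 0.441 -0.19   0.693] w 0.173 q6 1.84
delta tool mm [ 0.   0.2 -3.9] twist 0.37
```

Mz jumped to 0.69 N m at 45° of turn, so the lid is at the hard stop, 3.9 mm below first contact. I'll release it.

Request:
{"op": "drive_tool", "data": {
  "steps": [
    [[0,0,0],0],
    [[0,0,0],0],
    [[0,0,0],0],
    [[0,0,0],0],
    [[0,0,0],0],
    [[0,0,0],0]
  ],
  "jaw": 0.6
}}

```text
time: 14.02
tool_pos: [0.5649, -0.0961, 0.1654]
tcp_rot: [3.05, -0.752, -0.001]
wrist_force: [0.2, -0.8, -0.4]
width: 0.599
```

Request:
{"op": "drive_tool", "data": {
  "steps": [
    [[0,0,-4],0],
    [[0,0,-10],0],
    [[0,0,-20],0],
    [[0,0,-30],0],
    [[0,0,-35],0],
    [[0,0,-20],0],
    [[0,0,0],0],
    [[0,0,0],0]
  ]
}}

```text
time: 14.68
tool_pos: [0.5664, -0.0962, 0.2877]
tcp_rot: [-3.05, 0.752, -0.008]
wrist_force: [-0.6, -0.1, -0.2]
width: 0.598
```

```bash
python3 -c "
from m import *
to(.5653,-.0959,.1695,-28)
im,i=cam('wrist');save('w11.png',im); np.save('w11i.npy',i,allow_pickle=True)
im,i=cam('scene');save('s11.png',im)
import cv2
cv2.imwrite('pics/s11z.png',cv2.resize(im[180:340,190:350,::-1],None,fx=3.5,fy=3.5,interpolation=cv2.INTER_CUBIC))"
```

```text
t 14.68 pos [ 0.5664 -0.0962  0.2877] yaw -27.69 tilt [ 0.0053 -0.0011 -1.    ] F [-0.56 -0.12 -0.21] M [-0.008 -0.001  0.055] w 0.598 q6 1.84
delta tool mm [ -1.8   0.4 118.2] twist 0.31
```

View pics/w11.png

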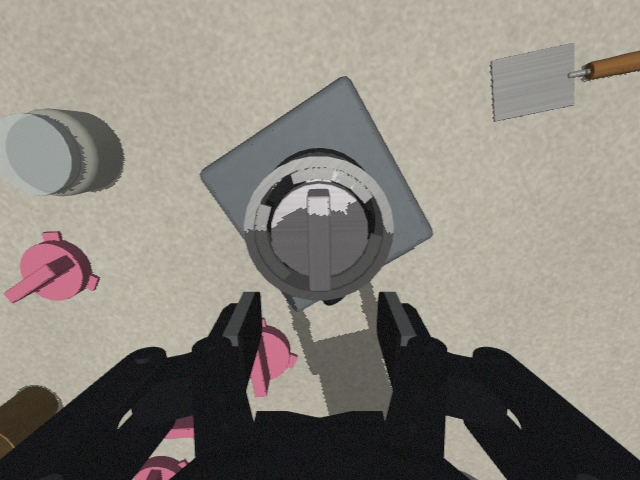

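View pics/s11.png

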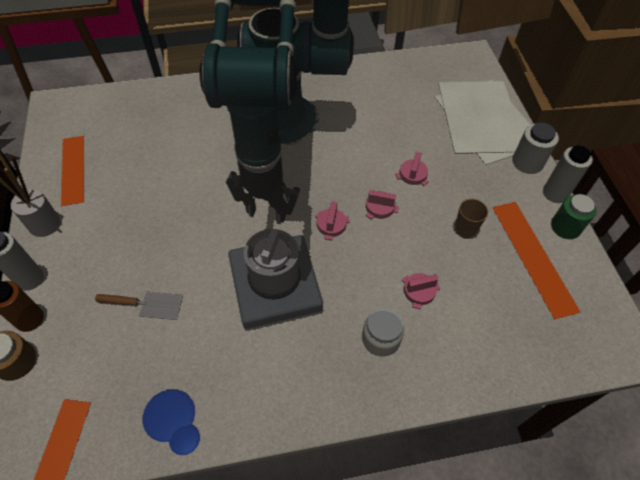

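```bash
python3 -c "
from m import *
i=np.load('w11i.npy',allow_pickle=True).item()
im=cv2.imread('pics/w11.png'); cv2.imwrite('pics/w11z.png',cv2.resize((255*(im[150:310,240:400]/255.)**.5).astype(np.uint8),None,fx=3.7,fy=3.7,interpolation=cv2.INTER_CUBIC))
"
```

```text
(no output)
```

View pics/w11z.png

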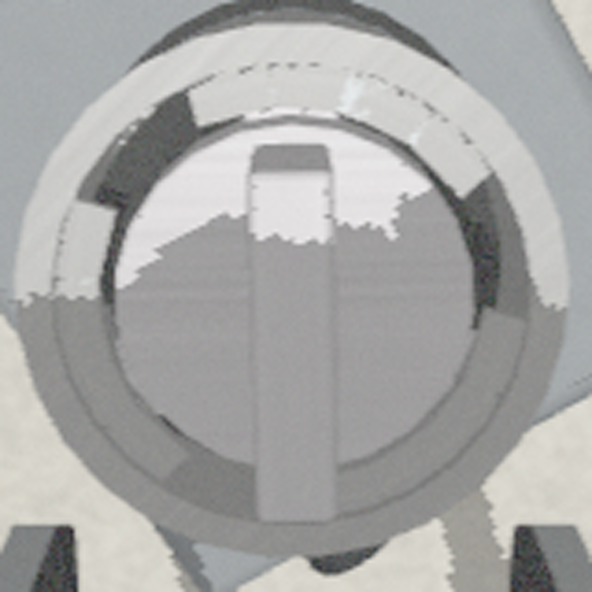

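```bash
python3 -c "
from m import *
print(bot.finish_job()); to(0,0,0)"
```

```text
the job is handed in; nothing more can be done
None
the job is handed in; nothing more can be done
```

The lid is on the pot, turned clockwise to the stop and released. I handed the job in after about 15 s of robot time.

- **Fit:** I gripped the aluminium lid by its bar and lined its tabs up with the notches, measured at about 17.3° from the world x axis. It went down through the notches with no contact force until it reached the gasket.
- **Lock:** I turned it clockwise about 45°, past the end of the ramps at about 37°. The turning moment jumped to 0.69 N m there, which I took as the hard stop. The tool had followed the lid down about 4 mm since first touching the gasket. By the wrist sensor the push never passed about 5 N.
- **Final checks:** After release, the pictures show the lid centred in the pot, all three tabs under the lugs, and the bar within about a degree of where I left it. The gripper is clear, and the tub, cup, knife and pink lids look untouched. I could not read the gasket joint directly, so "fully tight" rests on the turn angle, the drop and the torque jump.
- **Disagreement:** The wrist camera's calibration was off sideways by about 2.7 mm, which put the pot 2–3 mm from where the top camera had it. I corrected for it by measuring the lid in the jaws, and the two cameras then agreed to about 1 mm.

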